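Zero the spectrometer's divided circle

TASK

Bring the spectrometer to its zero: take the big divided circle, the one with the glass prism at its centre, by its raised rim and turn it clockwise (seen from above, less than half a turn) until the long engraved line on it faces the fixed steel pointer beside the rim, then let go. Leave the small circle of the polariser beside it as it is set.

Things in the scene. Friction and masses are not known exactly. Their poses are not given: they have to be found in the camera images.
- circle: big aluminium wheel, 180 mm across, turning on a fixed upright axle; glass prism at its centre (hub 48 mm wide, 102 mm high). Raised rim 12 mm thick (radius 78 to 90), top 70 mm above the table, 28 mm above the web: pinch it from above; its half nearest the robot is free inside and out. Origin on the axle 36 mm below rim top, z up, x to the line. Stiff (2 N at the rim), stays where left
- zero_mark (a point): the big circle's engraved line: dark, 6 mm wide, from the hub over the web, across the rim's top and down its outside (other graduations are short fine ticks). This point: on the line in the middle of the rim's top, 84 mm from the axle, 70 mm above the table; turns with the circle
- pointer (a point): tip of the fixed pointer, a steel wedge 14 mm wide on a post (70 mm high, out to 125 mm from the axle), 93 mm from the axle, just outside the rim, at the big circle's left (+y) side give or take 17 degrees. The line starts 35 to 85 degrees counter-clockwise from it. A collimator tube, 67 to 103 mm high, stands beyond the rim on the side away from the robot
- small_mark (a point): engraved line of the bystander, the polariser's small aluminium circle (100 mm across, rim top 48 mm above the table, own pointer, no prism), beside the big one, left or right; this point is on its rim's top, 46 mm from its axle. It turns easily: leave it alone

How it is judged:
By the outcome, as a careful person would: the job done as asked, in the order asked, and still so for the second after the job is handed in, with the robot touching nothing.
It also fails if it takes over 32 s, if anything falls off the work surface, if the arm or the gripper's body presses on something with over 40 N, if the wrist force passes 120 N, or if a joint passes its speed limit or range.

ROBOT

A 6-joint arm with a two-finger parallel gripper is mounted at the origin on the work surface. World frame = base frame: x ahead of the robot, y to its left, z up, the work surface at z = 0. Lengths are in m, angles in rad, forces in N, time in s.
With the tool pointing down it reaches from about 0.325 to 0.9 m from the base axis. Payload 6.1 kg.
Tool frame: the origin (TCP) lies midway between the tips of the shut fingers; the grasp point (between the pads) lies 19 mm behind it (ctrl.pinch_z is the distance from the TCP to the grasp point, in m); z points along the fingers, y is the direction in which the jaws open and shut (so a half turn about z gives the same grasp; the last joint's range is limited). The gripper opens to 87 mm and grips with 3 to 60 N. Pads are 19 mm wide; open, the fingers measure 117 mm over their backs; the gripper's body (75 mm by 190 mm) begins 51 mm behind the grasp point.
Start: joints at [1.087, 0.22, 1.526, -0, 1.395, -0.126], TCP at [0.219, 0.585, 0.223] pointing down, gripper open.
Joint ranges: [-2.98, 2.98], [-0.91, 2.08], [0.09, 2.57], [-1.24, 4.39], [0.2, 2.65], [-2.68, 2.68]. Speed limits (rad/s): [2.57, 2.57, 3.01, 3.14, 3.14, 3.14].

INTERFACE

Orientations are given as a unit quaternion [w, x, y, z].
In Python, from bench import ctrl gives the robot as it stands.
- The arm moves only by the shell command python3 -m handwheel 'ROWS' [FORCE]. ROWS is JSON, a list of rows, each an object with "linear": the shift along the tool's x, y, z in mm, a list of three; "turn": the turn, a rotation vector about the tool's x, y, z in rad, a list of three; "gripper": the closure, from -1 (fully open) to 1 (shut). A call has 1 to 10 rows; each row shifts and turns the commanded pose from where the row before left it, along the tool's axes as they then stand; what a row does not reach is not made up. A row lasts 1/8 s, in which the tool goes at most 62.5 mm and 10.7 degrees, less where a joint would pass 70% of its speed; a pose out of reach is approached as far as the arm can. A call with a gripper value outside its range is refused whole. The fingers move at their own pace and stop on an object; FORCE is the grip in N (left out, the last holds). Time passes only in rows, so rows that do not move let the fingers close. It gives the time, the measured TCP pose, the force and the opening at its end, in the units of the state.
- ctrl.read_state(): the state, without advancing time (a new reading comes with each control period).
- ctrl.grab_frame(name): name is "scene" or "top"; returns the picture (384x512x3 uint8, red, green, blue); there is no depth.
- ctrl.camera_model(name): a dict with "fovy" (degrees; the focal length in pixels is half the picture's height over the tangent of half this angle, whatever the lens; pixels are square), "cx", "cy" (the principal point, pixels), "dist" ([k1, k2, p1, p2, k3] as OpenCV has them; the pictures are not rectified), "R" (3x3) and "t" (3): a world point X has camera coordinates R X + t. Camera axes: x right, y down, z forward; pixel columns grow to the right and rows downward; lengths in m; the calibration is good to about 2 mm. A picture is of the moment at which its call begins. camera_model takes no time and is no camera call.
- ctrl.close_job(): hands the job in, once; it reports no verdict.
The state is a dict: "time_s": time; "joints": joint angles; "dq": joint speeds; "joint_torque": joint torques, N m; "ee_pos": TCP position; "tcp_rot": TCP orientation; "contact_force": force on the tool from outside, world axes, zero at the start; "ft_torque": the same for the moment, N m; "gripper_width": opening from 0.0 (shut) to 1.0 (fully open).
Only numpy, scipy, OpenCV 4.12 (cv2) and the standard library are available. Lean on these libraries where they do the work, as an engineer would, in place of code of your own. Each camera call takes 0.05 s, during which the arm holds its last target.

## Working session

There is one attempt and no reset: what is moved stays moved. The work goes in short steps, Python scripts to look and compute and a shell command to move; the robot and the scene stay as the last step left them, time stands still between calls to the robot, and variables do not carry over. Pictures are saved under pics/ and viewed, and the job is handed in when it is done.

```bash
mkdir -p pics; ls
python3 - <<'E'
from bench import ctrl
import cv2
s=ctrl.read_state()
print({k:(v if not hasattr(v,'round') else v) for k,v in s.items()}, ctrl.pinch_z)
for n in('scene','top'):
    cv2.imwrite(f'pics/{n}0.png',ctrl.grab_frame(n)[:,:,::-1]); print(n,ctrl.camera_model(n))
E
```

```text
pics
{'time_s': 0.0, 'joints': array([ 1.08692593e+00,  2.21217094e-01,  1.52758429e+00,  1.89829501e-07,
        1.39466336e+00, -1.26129970e-01]), 'dq': array([-3.52193686e-05,  7.61772940e-04, -1.46835803e-03, -3.36777766e-04,
        3.19089970e-04, -2.15317355e-04]), 'joint_torque': array([-6.40968283e-04, -4.94613147e+01, -3.87361085e+01,  6.98697427e-02,
        5.73090347e-02, -1.29504579e-04]), 'ee_pos': array([0.21859114, 0.58489265, 0.22145702]), 'tcp_rot': array([-2.81177298e-04,  1.77917862e-01,  9.84044896e-01, -8.92815855e-04]), 'contact_force': array([-0.6979989 , -0.03166679, -0.23476152]), 'ft_torque': array([-0.01196215,  0.0565973 , -0.07267389]), 'gripper_width': 0.9999933249722736} 0.0187
scene {'fovy': 45.840443127518895, 'cx': 254.72627224222242, 'cy': 186.2798875933097, 'dist': array([-0.11743895,  0.        ,  0.        ,  0.        ,  0.        ]), 'R': array([[-0.07088188,  0.99731338, -0.01848753],
       [ 0.76664868,  0.04261192, -0.64065125],
       [-0.63814227, -0.05958401, -0.7676094 ]]), 't': array([ 0.02682327, -0.39966079,  1.28890597])}
top {'fovy': 53.21156559526351, 'cx': 256.07714013443865, 'cy': 185.88288190363843, 'dist': array([0.00757422, 0.        , 0.        , 0.        , 0.        ]), 'R': array([[-2.20211881e-01, -9.75451809e-01,  7.04344778e-04],
       [-9.55762364e-01,  2.15622456e-01, -2.00063140e-01],
       [ 1.95000079e-01, -4.47294666e-02, -9.79782753e-01]]), 't': array([0.14819399, 0.57975126, 0.70233119])}
```

View pics/scene0.png

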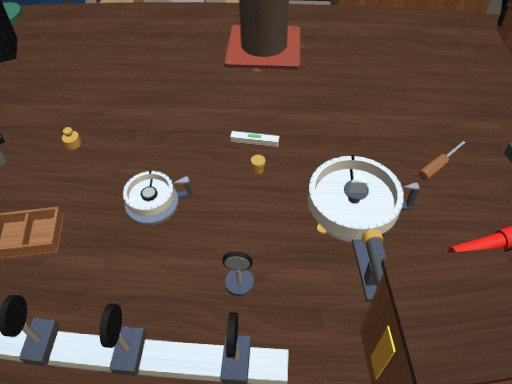

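View pics/top0.png

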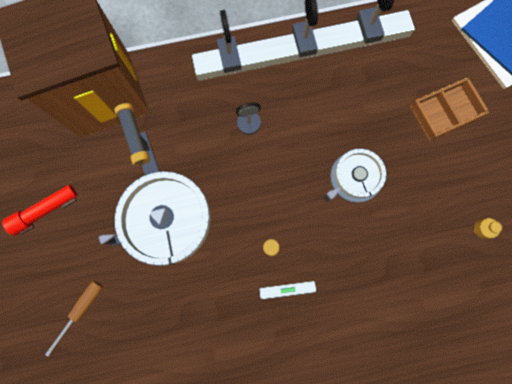

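The top view shows the big circle around (162,217). Its line runs down to (169,262) and its pointer tip is near (117,236). The small circle is at (359,175). Next I'll measure them at larger scale.

```bash
cat > h.py <<'E'
import numpy as np,cv2
from bench import ctrl
def KD(n):
    m=ctrl.camera_model(n); f=192/np.tan(np.radians(m['fovy']/2))
    return np.array([[f,0,m['cx']],[0,f,m['cy']],[0,0,1]]),m['dist'],m['R'],m['t']
def ray(n,uv,z):
    K,D,R,t=KD(n); uv=np.atleast_2d(np.array(uv,float))
    p=cv2.undistortPoints(uv[:,None],K,D)[:,0]
    d=np.c_[p,np.ones(len(p))]@R; c=-R.T@t
    return c+d*((z-c[2])/d[:,2])[:,None]
def proj(n,X):
    K,D,R,t=KD(n); return cv2.projectPoints(np.atleast_2d(np.array(X,float)),cv2.Rodrigues(R)[0],t,K,D)[0][:,0]
E
python3 - <<'E'
import cv2
a=cv2.imread('pics/top0.png')[160:275,90:220]; cv2.imwrite('pics/c1.png',cv2.resize(a,None,fx=5,fy=5,interpolation=cv2.INTER_CUBIC))
a=cv2.imread('pics/scene0.png')[140:250,295:425]; cv2.imwrite('pics/c2.png',cv2.resize(a,None,fx=5,fy=5,interpolation=cv2.INTER_CUBIC))
E
```

```text
(no output)
```

View pics/c1.png

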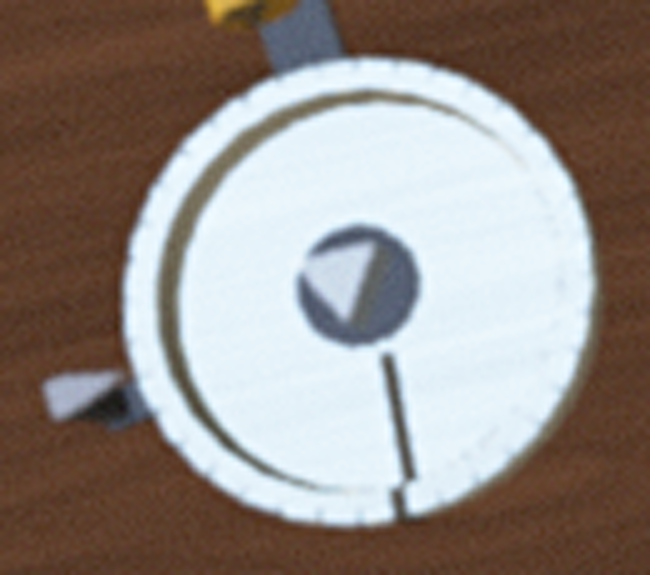

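View pics/c2.png

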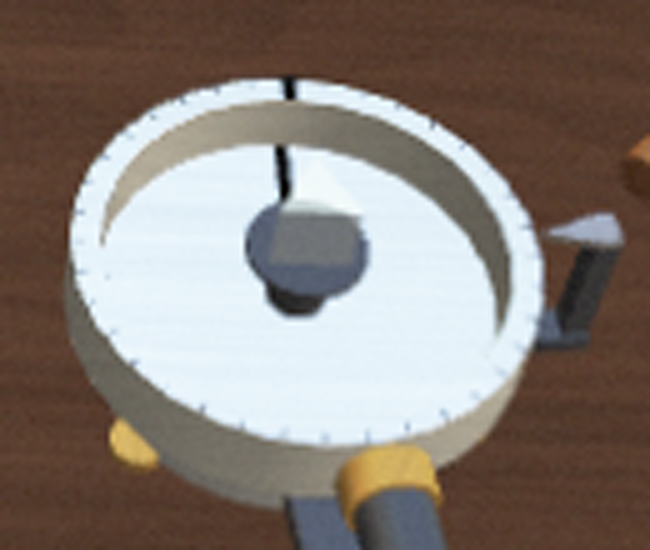

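```bash
cat >> h.py <<'E'
from scipy.optimize import least_squares
def centre(n,img,c0):
    hsv=cv2.cvtColor(img,cv2.COLOR_RGB2HSV); m=((hsv[...,2]>185)&(hsv[...,1]<60)).astype(np.uint8)
    # component nearest c0
    cs,_=cv2.findContours(m,cv2.RETR_EXTERNAL,cv2.CHAIN_APPROX_NONE)
    u0=proj(n,[c0])[0]; c=max([c for c in cs if cv2.pointPolygonTest(cv2.convexHull(c),tuple(map(float,u0)),False)>=0],key=cv2.contourArea)
    h=cv2.convexHull(c)[:,0]; P=ray(n,h,.07)[:,:2]
    f=lambda q:np.hypot(*(P-q[:2]).T)-q[2]
    r=least_squares(f,[c0[0],c0[1],.09],loss='soft_l1',f_scale=.001)
    return r.x,np.std(r.fun)
E
python3 - <<'E'
from h import *
d=np.degrees
for n,mk,tip in(('top',(90+400/5-.4,160+503/5-.4),(90+125/5,160+378/5)),('scene',(295+289/5-.4,140+88/5-.4),(295+550/5-.4,140+235/5-.4))):
    img=cv2.imread(f'pics/{n}0.png')[:,:,::-1].copy()
    g=ray(n,[(162,217)] if n=='top' else [(355,195)],.07)[0]
    q,s=centre(n,img,g); M=ray(n,mk,.07)[0];T=ray(n,tip,.07)[0]
    ang=lambda p:d(np.arctan2(p[1]-q[1],p[0]-q[0]))
    print(n,q,s,'mark',M,ang(M),np.hypot(*(M[:2]-q[:2])),'tip',T,ang(T),np.hypot(*(T[:2]-q[:2])))
E
```

```text
top [0.57689261 0.20849839 0.0894909 ] 0.00019620689739327214 mark [0.49263379 0.2072937  0.07      ] -179.180873267712 0.08426742535185668 tip [0.56078961 0.30036263 0.07      ] 99.9424349456201 0.09326491685492205
scene [0.57703608 0.20769187 0.089109  ] 0.00046058194141703076 mark [0.4919374  0.20658748 0.07      ] -179.25647049228166 0.0851058481086168 tip [0.56381756 0.30200136 0.07      ] 97.97866288184206 0.0952313441472015
```

```bash
python3 -m handwheel '[{"linear":[-43,-30,0],"turn":[0,0,0],"gripper":-1},{"linear":[-43,-30,0],"turn":[0,0,0],"gripper":-1},{"linear":[-43,-30,0],"turn":[0,0,0],"gripper":-1},{"linear":[-43,-30,0],"turn":[0,0,0],"gripper":-1},{"linear":[-43,-30,0],"turn":[0,0,0],"gripper":-1},{"linear":[-43,-30,0],"turn":[0,0,0],"gripper":-0.2},{"linear":[-43,-30,0],"turn":[0,0,0],"gripper":-0.2},{"linear":[-43,-30,0],"turn":[0,0,0],"gripper":-0.2},{"linear":[-43,-30,0],"turn":[0,0,0],"gripper":-0.2},{"linear":[-42,-31,0],"turn":[0,0,0],"gripper":-0.2}]' 30
python3 -m handwheel '[{"linear":[0,0,0],"turn":[0,0,0.12],"gripper":-0.2},{"linear":[0,0,0],"turn":[0,0,0.12],"gripper":-0.2},{"linear":[0,0,0],"turn":[0,0,0.12],"gripper":-0.2},{"linear":[0,0,0],"turn":[0,0,0.12],"gripper":-0.2},{"linear":[0,0,0],"turn":[0,0,0],"gripper":-0.2},{"linear":[0,0,0],"turn":[0,0,0],"gripper":-0.2}]'
cat > st.py <<'E'
from h import *
from scipy.spatial.transform import Rotation as Ro
C=np.array([.577,.208])
def st():
    s=ctrl.read_state(); w,x,y,z=s['tcp_rot']; R=Ro.from_quat([x,y,z,w]).as_matrix(); p=s['ee_pos']
    v=p[:2]-C
    print('t',s['time_s'],'p',p.round(4),'r',np.hypot(*v).round(4),'phi',np.degrees(np.arctan2(v[1],v[0]))%360,'psi',np.degrees(np.arctan2(R[1,1],R[0,1])),'z',R[:,2].round(4),'F',s['contact_force'].round(1),'w',s['gripper_width'],'q',s['joints'].round(2))
    return p,R
E
python3 -c "
from st import *
p,R=st()
for phi in(222,):
    a=np.radians(phi);T=np.array([C[0]+.084*np.cos(a),C[1]+.084*np.sin(a),.10]); print(1000*R.T@(T-p))
cv2.imwrite('pics/t1.png',ctrl.grab_frame('top')[:,:,::-1])"
```

```text
time_s: 1.35
ee_pos: [0.5158, 0.1517, 0.2222]
tcp_rot: [-0.0, 0.178, 0.984, 0.0]
contact_force: [0.5, -0.1, -0.3]
gripper_width: 0.613
time_s: 2.1
ee_pos: [0.5151, 0.1532, 0.2223]
tcp_rot: [-0.0, 0.406, 0.914, -0.0]
contact_force: [-0.3, -0.1, -0.5]
gripper_width: 0.602
t 2.1 p [0.5151 0.1532 0.2223] r 0.0826 phi 221.51785635424187 psi 42.13267419187022 z [-5.e-04 -1.e-04 -1.e+00] F [-0.3 -0.1 -0.5] w 0.601905422243411 q [ 0.14  0.01  1.75 -0.    1.38 -0.59]
[ -0.72199169  -1.30749499 122.27561913]
```

View pics/t1.png

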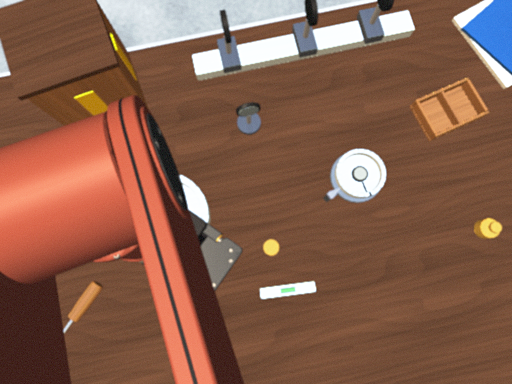

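The arm hides the big circle in this top view, and the small circle at (359,175) is untouched. The gripper is 1–2 mm off the rim centre line, so I'll descend and grip.

```bash
python3 -m handwheel '[{"linear":[-1,-1,30],"turn":[0,0,0],"gripper":-0.2},{"linear":[0,0,35],"turn":[0,0,0],"gripper":-0.2},{"linear":[0,0,35],"turn":[0,0,0],"gripper":-0.2},{"linear":[0,0,30],"turn":[0,0,0],"gripper":-0.2},{"linear":[0,0,22],"turn":[0,0,0],"gripper":-0.2},{"linear":[0,0,14],"turn":[0,0,0],"gripper":-0.2},{"linear":[0,0,7],"turn":[0,0,0],"gripper":-0.2},{"linear":[0,0,0],"turn":[0,0,0],"gripper":-0.2}]'
python3 -c "
from st import *
st(); cv2.imwrite('pics/s2.png',ctrl.grab_frame('scene')[:,:,::-1])"
```

```text
time_s: 3.15
ee_pos: [0.5153, 0.1518, 0.0496]
tcp_rot: [-0.0, 0.407, 0.914, -0.0]
contact_force: [1.0, 0.3, 0.8]
gripper_width: 0.601
t 3.15 p [0.5153 0.1518 0.0496] r 0.0834 phi 222.32267868149293 psi 42.0144274815599 z [-1.e-04 -0.e+00 -1.e+00] F [1.  0.3 0.8] w 0.6009448860721087 q [ 0.14  0.21  1.89 -0.    1.04 -0.59]
```

View pics/s2.png

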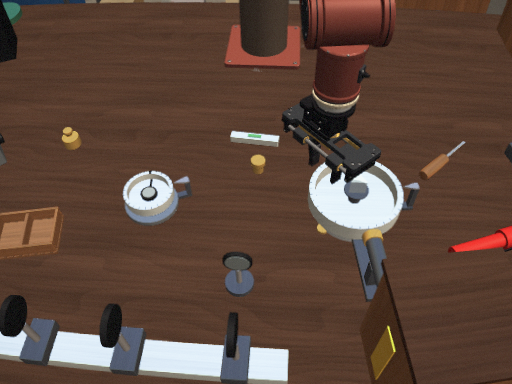

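The fingers straddle the near rim at about (325,165) with nothing else touched. Now closing.

```bash
python3 -m handwheel '[{"linear":[0,0,0],"turn":[0,0,0],"gripper":1},{"linear":[0,0,0],"turn":[0,0,0],"gripper":1},{"linear":[0,0,0],"turn":[0,0,0],"gripper":1},{"linear":[0,0,0],"turn":[0,0,0],"gripper":1},{"linear":[0,0,0],"turn":[0,0,0],"gripper":1}]' 35
python3 -c "
from st import *
st()"
```

```text
time_s: 3.82
ee_pos: [0.5151, 0.1515, 0.0496]
tcp_rot: [-0.0, 0.407, 0.913, -0.0]
contact_force: [-0.6, -2.1, 0.9]
gripper_width: 0.159
t 3.825 p [0.5151 0.1515 0.0496] r 0.0838 phi 222.39863175631027 psi 41.9866638368235 z [-3.e-04 -6.e-04 -1.e+00] F [-0.6 -2.1  0.9] w 0.1585014130754394 q [ 0.14  0.21  1.89 -0.    1.04 -0.59]
```

```bash
python3 -m handwheel '[{"linear":[8.4,0.4,0],"turn":[0,0,0.1],"gripper":1},{"linear":[8.4,0.4,0],"turn":[0,0,0.1],"gripper":1},{"linear":[8.4,0.4,0],"turn":[0,0,0.1],"gripper":1},{"linear":[8.4,0.4,0],"turn":[0,0,0.1],"gripper":1},{"linear":[8.4,0.4,0],"turn":[0,0,0.1],"gripper":1},{"linear":[8.4,0.4,0],"turn":[0,0,0.1],"gripper":1}]'
python3 -c "
from st import *
st()"
```

```text
time_s: 4.58
ee_pos: [0.4933, 0.1958, 0.0496]
tcp_rot: [-0.0, 0.66, 0.751, -0.002]
contact_force: [-2.3, -6.2, 6.5]
gripper_width: 0.158
t 4.575 p [0.4933 0.1958 0.0496] r 0.0846 phi 188.29828850147481 psi 7.4155333734237505 z [-0.0024 -0.0024 -1.    ] F [-2.3 -6.2  6.5] w 0.15810642645977124 q [ 0.23  0.2   1.91 -0.    1.04  0.1 ]
```

```bash
python3 -m handwheel '[{"linear":[8.4,0.4,0],"turn":[0,0,0.1],"gripper":1},{"linear":[8.4,0.4,0],"turn":[0,0,0.1],"gripper":1},{"linear":[8.4,0.4,0],"turn":[0,0,0.1],"gripper":1},{"linear":[8.4,0.4,0],"turn":[0,0,0.1],"gripper":1},{"linear":[8.4,0.4,0],"turn":[0,0,0.1],"gripper":1},{"linear":[8.4,0.4,0],"turn":[0,0,0.1],"gripper":1},{"linear":[0,0,0],"turn":[0,0,0],"gripper":1}]'
python3 - <<'E'
from st import *
st()
for n,b in(('top',(160,275,90,220)),('scene',(140,250,295,425))):
    a=ctrl.grab_frame(n)[:,:,::-1]; cv2.imwrite(f'pics/{n}3f.png',a); a=a[b[0]:b[1],b[2]:b[3]]; cv2.imwrite(f'pics/{n}3.png',cv2.resize(a,None,fx=5,fy=5,interpolation=cv2.INTER_CUBIC))
E
```

```text
time_s: 5.45
ee_pos: [0.5009, 0.2463, 0.0496]
tcp_rot: [-0.001, 0.852, 0.524, -0.002]
contact_force: [-5.9, -0.7, 7.0]
gripper_width: 0.156
t 5.45 p [0.5009 0.2463 0.0496] r 0.0852 phi 153.2490956656289 psi -26.847867169983683 z [-3.5e-03 -1.0e-04 -1.0e+00] F [-5.9 -0.7  7. ] w 0.1561416724764081 q [0.32 0.26 1.83 0.   1.06 0.78]
```

View pics/top3.png

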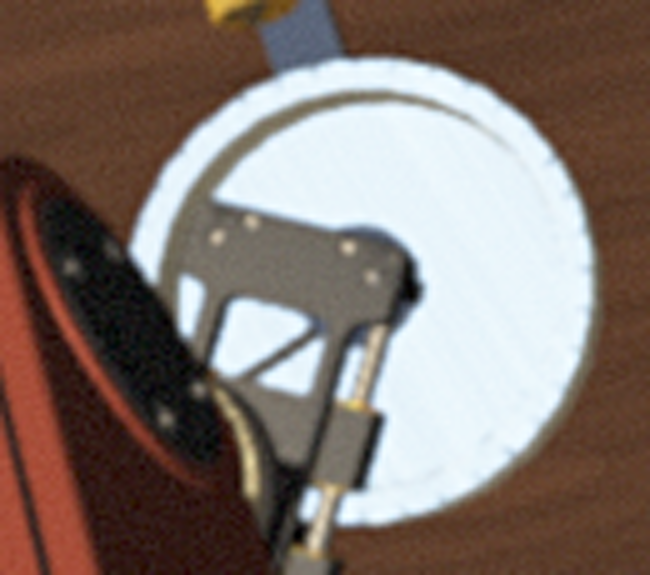

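View pics/scene3.png

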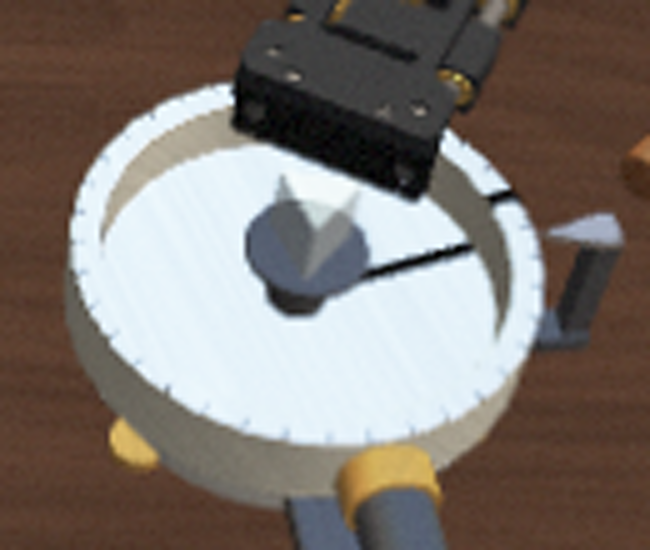

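The line is now at about (502,197) in the scene crop, just short of the tip at (550,235). Next I'll refine the pointer's direction from the first pictures.

Run:
```python
from h import *
a=cv2.imread('pics/top0.png')[225:255,92:132]; b=cv2.imread('pics/scene0.png')[170:210,390:430]
f=lambda i:cv2.resize(i,None,fx=12,fy=12,interpolation=cv2.INTER_NEAREST)
a,b=f(a),f(b); o=np.zeros((600,790,3),np.uint8); 
o=np.zeros((480,400+12*0+ 390,3),np.uint8)
cv2.imwrite('pics/pa.png',a);cv2.imwrite('pics/pb.png',b)
M=ray('scene',(295+502/5-.4,140+197/5-.4),.07)[0]; print(M,np.degrees(np.arctan2(M[1]-.2077,M[0]-.577)),np.hypot(M[1]-.2077,M[0]-.577))
```

```text
[0.54551343 0.2858004  0.07      ] 111.95707276854756 0.0842085313516653
```

View pics/pa.png

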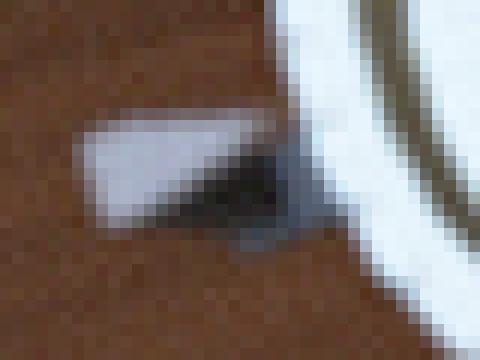

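View pics/pb.png

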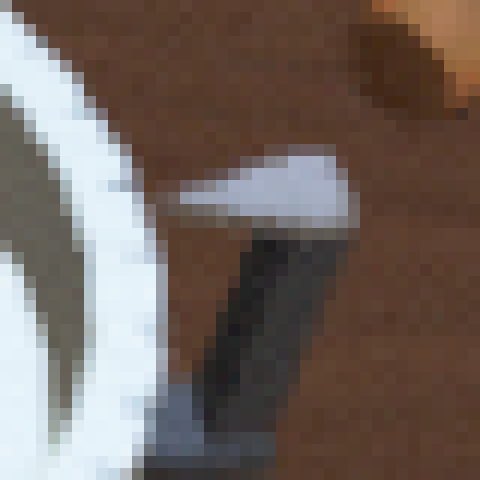

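Run:
```python
from h import *
C={'top':(.5769,.2085),'scene':(.577,.2077)}
for n,pts in(('top',[(114.4,234.3),(98,236),(100.3,243.3)]),('scene',[(403.3,186.3),(417.4,182.2),(418.7,187.4)])):
  for z in(.07,.066):
    P=ray(n,pts,z)[:,:2]; c=np.array(C[n]); m=P[1:].mean(0)
    a=lambda v:np.degrees(np.arctan2(v[1],v[0])).round(2)
    print(n,z,'tip',P[0],a(P[0]-c),np.hypot(*(P[0]-c)),'back',a(m-c),np.hypot(*(m-c)),'axis',a(m-P[0]),'w',np.hypot(*(P[1]-P[2])))
```

```text
top 0.07 tip [0.5634798  0.30111012] 98.25 0.09357743707117461 back 97.94 0.12342864822433759 axis 96.97 w 0.01479386911844249
top 0.066 tip [0.56409938 0.30247329] 97.76 0.09484110675912302 back 97.57 0.12485846897772898 axis 96.97 w 0.014874488069986664
scene 0.07 tip [0.56320376 0.29957468] 98.54 0.09290475236209021 back 99.01 0.12281837288393808 axis 100.45 w 0.013063105568299437
scene 0.066 tip [0.55978359 0.30097563] 100.46 0.0948511857688475 back 100.46 0.1249577471108553 axis 100.45 w 0.013141819240428832
```

```bash
python3 -m handwheel '[{"linear":[6.7,0.3,0],"turn":[0,0,0.08],"gripper":1},{"linear":[6.7,0.3,0],"turn":[0,0,0.08],"gripper":1},{"linear":[6.7,0.3,0],"turn":[0,0,0.08],"gripper":1},{"linear":[0,0,0],"turn":[0,0,0],"gripper":1},{"linear":[0,0,0],"turn":[0,0,0],"gripper":1}]'
python3 - <<'E'
from st import *
st()
n,b='scene',(140,250,295,425)
a=ctrl.grab_frame(n)[:,:,::-1]; cv2.imwrite(f'pics/{n}4f.png',a); a=a[150:210,370:430]; cv2.imwrite(f'pics/{n}4.png',cv2.resize(a,None,fx=10,fy=10,interpolation=cv2.INTER_CUBIC))
E
```

```text
time_s: 6.18
ee_pos: [0.512, 0.2632, 0.0496]
tcp_rot: [-0.001, 0.908, 0.418, -0.001]
contact_force: [-6.9, 1.3, 5.5]
gripper_width: 0.157
t 6.175 p [0.512  0.2632 0.0496] r 0.0853 phi 139.6443598543578 psi -40.55464413846191 z [-3.4e-03  6.0e-04 -1.0e+00] F [-6.9  1.3  5.5] w 0.15714967645827055 q [0.34 0.29 1.79 0.   1.06 1.04]
```

View pics/scene4.png

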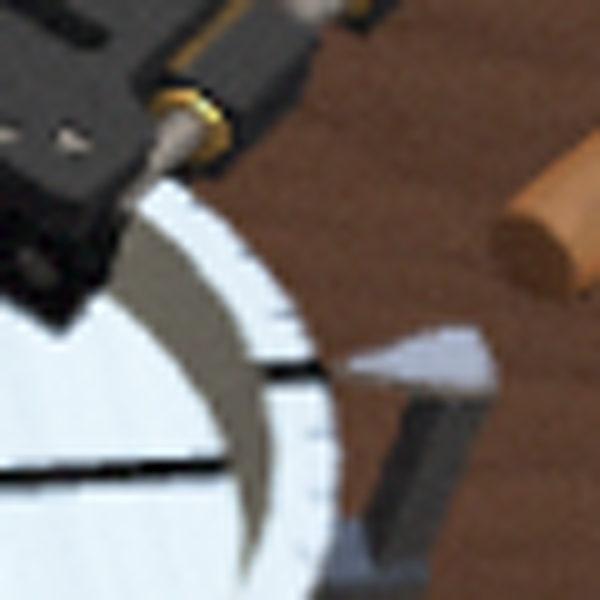

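The line at (295,372) in the crop meets the pointer tip at (335,366). I'll release gently, open to clear and lift.

```bash
python3 -m handwheel '[{"linear":[0,0,0],"turn":[0,0,0],"gripper":0.3},{"linear":[0,0,0],"turn":[0,0,0],"gripper":-0.2},{"linear":[0,0,0],"turn":[0,0,0],"gripper":-0.2},{"linear":[0,0,0],"turn":[0,0,0],"gripper":-0.2},{"linear":[0,0,0],"turn":[0,0,0],"gripper":-0.2}]'
python3 -m handwheel '[{"linear":[0,0,-10],"turn":[0,0,0],"gripper":-0.2},{"linear":[0,0,-20],"turn":[0,0,0],"gripper":-0.2},{"linear":[0,0,-40],"turn":[0,0,0],"gripper":-0.2},{"linear":[0,0,-40],"turn":[0,0,0],"gripper":-0.2},{"linear":[0,0,-40],"turn":[0,0,0],"gripper":-0.2},{"linear":[-50,-30,0],"turn":[0,0,0],"gripper":-0.2},{"linear":[-50,-30,0],"turn":[0,0,0],"gripper":-0.2},{"linear":[-50,-30,0],"turn":[0,0,0],"gripper":-0.2},{"linear":[-50,-30,0],"turn":[0,0,0],"gripper":-0.2},{"linear":[-40,-20,0],"turn":[0,0,0],"gripper":-0.2}]'
python3 - <<'E'
from st import *
st()
for n,b in(('top',(160,275,90,220)),('scene',(140,250,295,425))):
    a=ctrl.grab_frame(n)[:,:,::-1]; cv2.imwrite(f'pics/{n}5f.png',a); a=a[b[0]:b[1],b[2]:b[3]]; cv2.imwrite(f'pics/{n}5.png',cv2.resize(a,None,fx=5,fy=5,interpolation=cv2.INTER_CUBIC))
E
```

```text
time_s: 6.85
ee_pos: [0.5137, 0.2626, 0.0495]
tcp_rot: [0.0, 0.908, 0.419, -0.0]
contact_force: [0.2, -1.1, -0.5]
gripper_width: 0.573
time_s: 8.1
ee_pos: [0.2497, 0.1707, 0.2007]
tcp_rot: [0.0, 0.908, 0.419, 0.001]
contact_force: [0.2, 0.1, 0.7]
gripper_width: 0.599
t 8.1 p [0.2497 0.1707 0.2007] r 0.3294 phi 186.49930198746043 psi -40.47216672188347 z [ 2.2e-03  8.0e-04 -1.0e+00] F [0.2 0.1 0.7] w 0.5988047041822722 q [ 0.34 -0.66  2.3   0.    1.49  1.04]
```

View pics/top5f.png

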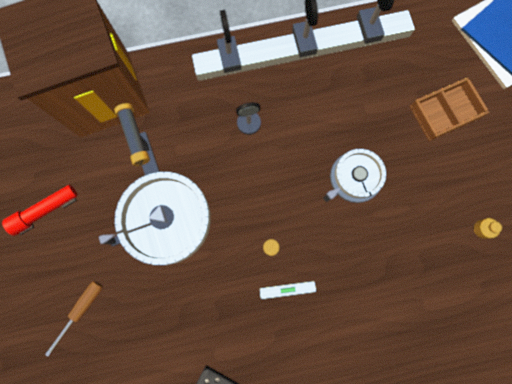

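View pics/top5.png

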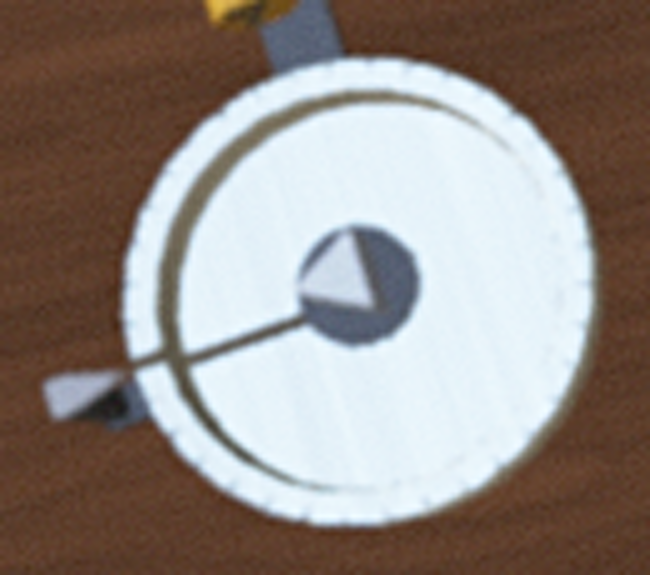

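View pics/scene5.png

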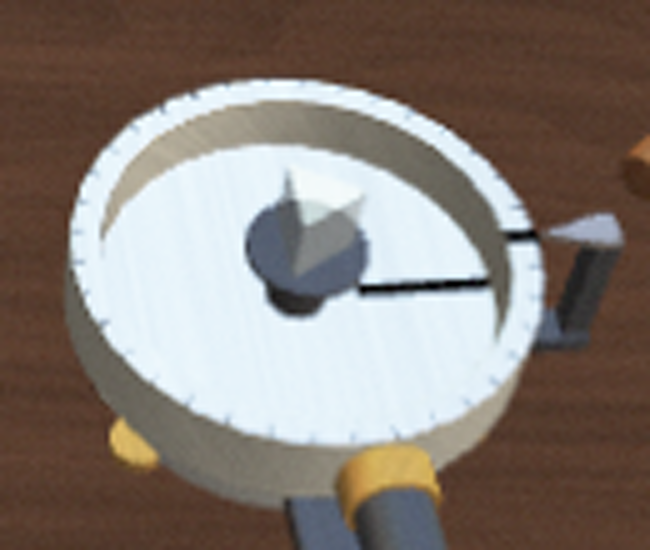

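In both views the line runs straight to the pointer tip: (130,365) to (125,375) in the top crop, (522,236) to (550,234) in the scene crop. I'll put a number on it and check the small circle against its first picture.

Run:
```python
from h import *
C={'top':(.5769,.2085),'scene':(.577,.2077)}
for n in C:
  c=np.array(C[n])
  for k,rng in(('0',(165,195)),('5f',(80,120))):
    g=cv2.cvtColor(cv2.imread(f'pics/{n}{k}.png'),cv2.COLOR_BGR2GRAY).astype(np.float32)
    th=np.radians(np.arange(*rng,.1)); acc=0
    for r in np.arange(.080,.0881,.001):
        uv=proj(n,np.c_[c[0]+r*np.cos(th),c[1]+r*np.sin(th),np.full(len(th),.07)]).astype(np.float32)
        acc=acc+cv2.remap(g,uv[:,:1],uv[:,1:],cv2.INTER_LINEAR)[:,0]
    d=np.median(acc)-acc; i=d.argmax(); s=slice(max(0,i-30),i+31); w=np.clip(d[s],0,None); print(n,k,np.degrees((w*th[s]).sum()/w.sum()))
a,b=(cv2.imread(f'pics/{q}.png')[140:210,320:395].astype(int) for q in('top0','top5f')); print('small circle diff max/mean',abs(a-b).max(),abs(a-b).mean())
```

```text
top 0 180.51078950998485
top 5f 97.12446174224411
scene 0 180.78290342199395
scene 5f 98.28693320400522
small circle diff max/mean 22 2.7593650793650792
```

```bash
python3 -c "
from bench import ctrl
print(ctrl.close_job())"
```

```text
the job is handed in; nothing more can be done
None
```

I gripped the big circle by its near rim and turned it about 82.5° clockwise. I then let go, lifted clear, backed the arm off and handed the job in at about 8 s.

**Alignment:** in the scene camera the line reads 98.3° and the pointer tip 98.5°. The top camera disagrees a little, with the line at 97.1° and the tip at about 98.2°. The arm's own travel puts the line at about 98°. So the line faces the pointer to within about 1°, possibly slightly past it. I left that unmended because it is within the calibration's uncertainty, where 2 mm is about 1.3° at the rim.

**Other checks:** the small circle looks the same in the top view before and after, with only noise-level pixel differences, and the arm never went near it. The force readings I took stayed under about 10 N, and the gripper was touching nothing at the end.

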